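Seat a control board in a press controller with its ejector levers

ROBOT

A 6-joint arm with a two-finger parallel gripper is mounted at the origin on the work surface. World frame = base frame: x ahead of the robot, y to its left, z up, the work surface at z = 0. Lengths are in m, angles in rad, forces in N, time in s.
With the tool pointing down it reaches from about 0.375 to 0.9 m from the base axis. Payload 3.1 kg.
Tool frame: the origin (TCP) lies midway between the tips of the shut fingers; the grasp point (between the pads) lies 19 mm behind it (grasp_offset is the distance from the TCP to the grasp point, in m); z points along the fingers, y is the direction in which the jaws open and shut (so a half turn about z gives the same grasp; the last joint's range is limited). The gripper opens to 85 mm and grips with 20 to 120 N. Pads are 22 mm wide; open, the fingers measure 114 mm over their backs; the gripper's body (76 mm by 85 mm) begins 54 mm behind the grasp point. The pads swing forward as they close: fully open they stand 13 mm farther back than shut.
Start: joints at [1.002, 0.527, 1.433, -0, 1.181, -0.178], TCP at [0.238, 0.578, 0.231] pointing down, gripper open.
Joint ranges: [-3.08, 3.08], [-0.75, 2.2], [0.22, 2.44], [-1.43, 4.57], [0, 2.65], [-2.85, 2.85]. Speed limits (rad/s): [2.79, 2.79, 3.14, 3.14, 3.14, 3.14].

INTERFACE

Orientations are given as [roll, pitch, yaw] about the fixed x, y, z axes, in that order (R = Rz(yaw) Ry(pitch) Rx(roll)).
In Python, from rig import * gives the robot as it stands. The module is installed in compiled form; this text tells all that it offers. Calls block until the motion is done:
- move_pose(position, orientation): joint-space move of the TCP to a pose.
- move_straight(position, orientation=None, max_speed=0.15): straight line of the TCP; orientation=None keeps the orientation; max_speed is the mean speed in m/s.
- move_j(angles): joint-space move.
- move_gripper(opening, grasp_force=None): finger opening in m; grasp_force is the grip in N (None keeps the last); returns when the fingers have stopped.
- pause(seconds).
- inverse_kinematics(position, orientation): joint angles nearest the present ones, or None.
- state(): the state.
- snapshot(name): name is "side" or "top"; returns a dict with "img" (384x512x3 uint8, blue, green, red), "z_map" (384x512 float32, m along the optical axis (not along the pixel's ray), 0 where there is no reading), "camera_matrix" (3x3 intrinsics, pixels), "distortion" ([k1, k2, p1, p2, k3] as OpenCV has them; the pictures are not rectified), "origin" and "rotation" of the camera in the world. Camera axes: x right, y down, z forward; pixel columns grow to the right and rows downward; lengths in m; the calibration is good to about 2 mm. A picture is of the moment at which its call begins.
A pose or a line that the arm cannot do raises IKError and nothing moves.
- sign_off(): hands the job in, once; it reports no verdict.
Trained networks look in the newest picture that a camera, given by its name, has taken for a name from the list of things; names that differ only in an ending like _2 or _b are one class to them, and where a whole thing is asked for, a point or a joint stands for the part that bears it (a point fixed in the world has none). Each returns a list of dicts, best first, with "score" (0 to 1); they miss things now and then, are a little off and sometimes report something else, mostly with a low value. They report only what shows in the picture. A call takes as long as a camera call. They do not tell look-alikes from the thing itself.
- masks_of(label, camera): "pixels" (384x512 bool, what is visible of it) and "uv" ([column, row] in pixels, amid what is visible of it).
- mark_of(label, camera): "uv" ([column, row] in pixels: a listed point, or the origin of a listed thing).
The state is a dict: "t": time; "joint_positions": joint angles; "qd": joint speeds; "tau": joint torques, N m; "eef_pos": TCP position; "orientation": TCP orientation; "wrist_force": force on the tool from outside, world axes, zero at the start; "torque": the same for the moment, N m; "gripper_width": finger opening in m.
Only numpy, scipy, OpenCV 4.12 (cv2) and the standard library are available. Lean on these libraries where they do the work, as an engineer would, in place of code of your own. Each camera call takes 0.05 s, during which the arm holds its last target. There are 200 camera calls.

TASK

Take the ribbed control board with the end pins out of the stand and lower it gently into the guides of the empty connector in the open press controller, between the two ejector levers, and let go of it there; if it catches on a guide, do not force it but feel which way it has to go. Then drive it home with the levers alone, never by pressing on the board: swing the two levers inward by turns, part of the way each, so that the board goes down level and does not rock, until both levers stand fully in and the board sits fully home. Push the levers gently, do not lean on them at their stops, and leave the other card and the things on the bench alone.

Things in the scene. Friction and masses are not known exactly. Their poses are not given: they have to be found in the camera images.
- unit: Open press controller lying on its back: grey steel tray 190 x 236 mm, 28 mm high. Origin: centre of its underside, z up, y along its one empty connector (black, near x = 0, 144 mm long, 18 mm wide, top at z = 40 mm, slot 6 mm wide), which forms one frame with two guides and two ejector levers. Other parts: beyond 35 mm to either side in x, at most 80 mm high.
- seat (a point): Point in the unit, 26 mm above its origin, axes as the unit: nominal home of the board's origin, exact in x and z. The connector frame with guides and levers is float-mounted in slots: it stands up to 8 mm off the middle along y, stays there, and no pose shows it: see or feel it. Contact springs stop the board 8 mm above home and resist with 30 to 60 N.
- mouth (a point): Nominal middle of the flared mouth of the guides, 61 mm above seat, off along y like the frame. The guides: at 51 to 60 mm either side of the frame's middle a pair of fins, gap 6 mm, flaring to 20 mm at this height. Circuit board between the fins, covers inside them with 1.3 mm of play at each end; the covers' lower corners are cut back 8 mm at 45 degrees.
- board: The board to fit, upright, same both ways round: circuit board 3 mm thick, 120 mm long (y; lower 16 mm: 134 mm), between ribbed aluminium covers 12 mm thick (x), 100 mm long, 14 to 85 mm above the origin (middle of the lower edge). At each end, y = +-71 mm, 33 mm up, a steel pin 6 mm thick, 14 mm long along x. 0.26 to 0.42 kg.
- stand: Black plastic stand 130 x 150 mm with two slots along y, at x = -35 and +35 mm, walls up to z = 32 mm. The board stands in one of the two, its covers resting on the walls; the relay card in the other.
- relay_card: Another card in the stand, not wanted: like the board but smaller (88 mm long, 64 mm high) and without end pins. Origin at the middle of its lower edge.
- lever_left (a joint): Grey ejector lever at the unit's +y end: 0 = fully in (handle upright, at its stop), grows as the handle swings outward, 0.85 = fully out; stays where it is left. Pivot 89 mm from the frame's middle, 58 mm above the unit's underside; handle 8 mm thick, 18 mm wide, 65 mm long. Its forked foot takes the board's pin and, from 0.43 inward, presses that end down 2 mm per 0.1 rad (5 to 12 N at the handle's end).
- lever_right (a joint): The same lever, mirrored, at the unit's -y end. Outside both handles the space is free above z = 64 mm.
- hub_a: Turned dark steel hub, 60 mm wide, 36 mm high, lying about on the bench; leave it alone. Origin: centre of its underside.
- hub_b: Turned dark steel hub, 51 mm wide, 36 mm high, lying about on the bench; leave it alone. Origin: centre of its underside.
- sleeve: Steel sleeve, 52 mm wide, 30 mm high, lying about on the bench; leave it alone. Origin: centre of its underside.
- oil_can: Steel oil bottle, 60 mm wide, 130 mm high, lying about on the bench; leave it alone. Origin: centre of its underside.
- wrench: Steel wrench 180 mm long, lying about on the bench; leave it alone. Origin: centre of its underside.
- screwdriver: Screwdriver with a black handle, lying about on the bench; leave it alone. Origin: centre of its underside.
Things that resemble listed ones, but are neither listed nor needed, are in the scene too. Leave any blue, green or purple look-alike of the board alone.

How it is judged:
By the outcome, as a careful person would: the job done as asked, in the order asked, and still so for the second after the job is handed in, with the robot touching nothing.
It also fails if it takes over 72 s, if anything falls off the work surface, if the arm or the gripper's body presses on something with over 40 N, if the wrist force passes 120 N, or if a joint passes its speed limit or range.

## Working session

There is one attempt and no reset: what is moved stays moved. The work goes in short steps, each a Python script; the robot and the scene stay as the last script left them, time stands still between calls to the robot, and variables do not carry over. Pictures are saved under pics/ and viewed, about 8 in all and at most 12, crops included, and the job is handed in when it is done.

```bash
mkdir -p pics; ls
cat > h.py <<'E'
from rig import *
import numpy as np, cv2
def world(s,uv,z=None,depth=None):
    K=np.array(s["camera_matrix"]);D=np.array(s["distortion"])
    n=cv2.undistortPoints(np.array([[uv]],float),K,D)[0,0]
    R=np.array(s["rotation"]);o=np.array(s["origin"])
    d=R@np.array([n[0],n[1],1.])
    if depth is not None: return o+d*depth
    return o+d*(z-o[2])/d[2]
def cloud(s,mask=None):
    K=np.array(s["camera_matrix"]);D=np.array(s["distortion"]);Z=s["z_map"]
    m=Z>0
    if mask is not None: m&=mask
    v,u=np.nonzero(m)
    n=cv2.undistortPoints(np.stack([u,v],1).astype(float)[:,None],K,D)[:,0]
    P=np.c_[n,np.ones(len(n))]*Z[v,u][:,None]
    return P@np.array(s["rotation"]).T+np.array(s["origin"]), np.stack([u,v],1)
def proj(s,P):
    R=np.array(s["rotation"]);o=np.array(s["origin"])
    c=(np.atleast_2d(P)-o)@R
    return cv2.projectPoints(c,np.zeros(3),np.zeros(3),np.array(s["camera_matrix"]),np.array(s["distortion"]))[0][:,0]
E
python3 - <<'E'
from h import *
for c in("top","side"):
    s=snapshot(c); cv2.imwrite(f"pics/{c}0.png",cv2.resize(s["img"],(800,600)))
    print(c,s["origin"],np.round(s["rotation"],3).tolist(),np.round(s["camera_matrix"],1).tolist())
    for l in("unit","board","stand","relay_card","lever_left","lever_right","hub_a","oil_can","wrench","sleeve","screwdriver"):
        for d in mark_of(l,c)[:4]: print(l,np.round(d["uv"],1),round(d["score"],2),np.round(world(s,d["uv"],z=0),3))
print(state()["t"])
E
```

```text
pics
top [0.17377622 0.10801718 1.58614038] [-2.951, 0.001, -1.595] [[471.2, 0.0, 255.9], [0.0, 471.2, 195.9], [0.0, 0.0, 1.0]]Traceback (most recent call last):
  File "<stdin>", line 6, in <module>
  File "h.py", line 9, in world
    return o+d*(z-o[2])/d[2]
                        ~^^^
IndexError: invalid index to scalar variable.
```

```bash
sed -i 's/R=np.array(s\["rotation"\])/R=rot(s)/; s/np.array(s\["rotation"\]).T/rot(s).T/' h.py
sed -i '2a from scipy.spatial.transform import Rotation as Ro\ndef rot(s): return Ro.from_euler("xyz",s["rotation"]).as_matrix()' h.py
python3 - <<'E'
from h import *
for c in("top","side"):
    s=snapshot(c); cv2.imwrite(f"pics/{c}0.png",cv2.resize(s["img"],(800,600)))
    print(c,s["origin"],np.round(s["rotation"],3).tolist(),np.round(s["camera_matrix"],1).tolist())
    for l in("unit","seat","mouth","board","stand","relay_card","lever_left","lever_right","hub_a","oil_can","wrench","sleeve","screwdriver"):
        for d in mark_of(l,c)[:4]: print(l,np.round(d["uv"],1),round(d["score"],2),np.round(world(s,d["uv"],z=0),3))
print(state()["t"])
E
```

```text
top [0.17377622 0.10801718 1.58614038] [-2.951, 0.001, -1.595] [[471.2, 0.0, 255.9], [0.0, 471.2, 195.9], [0.0, 0.0, 1.0]]
unit [339.8 190.3] 0.59 [ 0.492 -0.186  0.   ]
seat [339.3 181.5] 0.67 [ 0.523 -0.186  0.   ]
mouth [343.3 181.4] 0.71 [ 0.523 -0.199  0.   ]
board [232.8 171.8] 0.77 [0.566 0.181 0.   ]
board [230.9 237.7] 0.73 [0.338 0.19  0.   ]
board [180.9 275.3] 0.67 [0.217 0.358 0.   ]
board [ 97.9 233.9] 0.58 [0.362 0.637 0.   ]
stand [230.9 180.2] 0.76 [0.537 0.188 0.   ]
stand [164.4 199.9] 0.35 [0.473 0.416 0.   ]
relay_card [231.8 190.1] 0.66 [0.502 0.185 0.   ]Traceback (most recent call last):
  File "<stdin>", line 6, in <module>
ValueError: it knows: board, hub, mouth, oil_can, relay_card, screwdriver, seat, sleeve, stand, unit, wrench
```

View pics/top0.png

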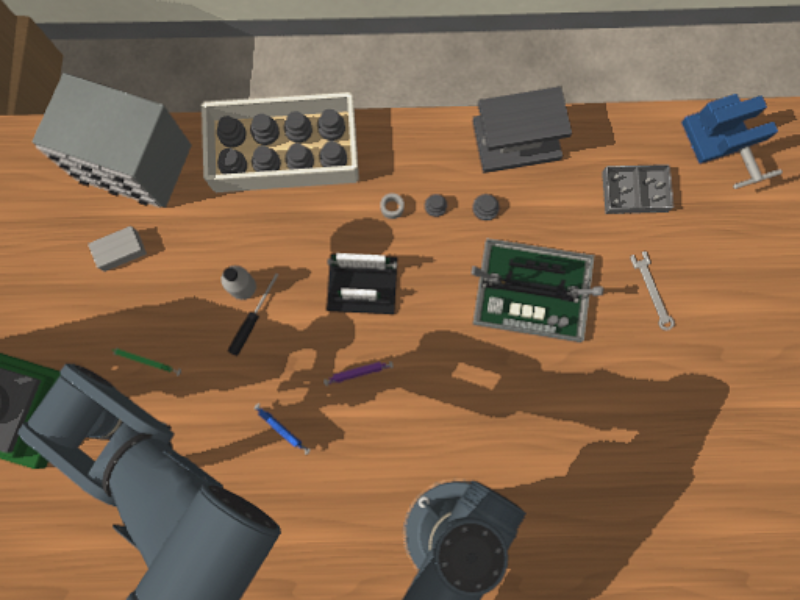

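Picture 1 (top): the stand is at about (231,180) in original pixels, with the ribbed board in the far slot (233,172) and the relay card in the near slot (231,189). The look-alikes are purple (230,238), blue (181,275) and green (98,234). The unit is at (342,187).

Run:
```python
from h import *
s=snapshot("side"); cv2.imwrite("pics/side0.png",cv2.resize(s["img"],(800,600)))
print(s["origin"],np.round(s["rotation"],3).tolist(),np.round(s["camera_matrix"],1).tolist())
for l in("unit","seat","mouth","board","stand","relay_card"):
    for d in mark_of(l,"side")[:4]: print(l,np.round(d["uv"],1),round(d["score"],2))
t=snapshot("top")
im=t["img"]
cv2.imwrite("pics/crop1.png",np.vstack([cv2.resize(im[150:215,200:270],(560,520)[0:1]+(300,),interpolation=cv2.INTER_CUBIC) if 0 else cv2.resize(im[150:210,205:265],(300,300),interpolation=cv2.INTER_CUBIC)]+[np.zeros((0,300,3),np.uint8)]))
a=cv2.resize(im[150:212,203:265],(320,320),interpolation=cv2.INTER_CUBIC); b=cv2.resize(im[145:225,295:410],(460,320),interpolation=cv2.INTER_CUBIC)
cv2.imwrite("pics/crop1.png",np.hstack([a,b]))
for cam,s in(("side",s),("top",t)):
    P,uv=cloud(s)
    # stand region
    m=(abs(P[:,0]-.53)<.12)&(abs(P[:,1]-.18)<.13)
    for lo,hi in((.03,.036),(.06,.08),(.085,.098),(.098,.115)):
        q=P[m&(P[:,2]>lo)&(P[:,2]<hi)]
        if len(q)>5: print(cam,lo,len(q),np.round(q.mean(0),4),np.round(q[:,:2].min(0),3),np.round(q[:,:2].max(0),3))
    np.save(f"{cam}.npy",P)
```

```text
[-0.23657347 -0.79351392  0.83556652] [-2.155, -0.025, -0.653] [[363.5, 0.0, 257.3], [0.0, 363.5, 189.7], [0.0, 0.0, 1.0]]
unit [315.2 244.7] 0.57
seat [315.8 237.7] 0.72
mouth [314.1 225.5] 0.6
mouth [313.6 198. ] 0.49
board [219.5 165. ] 0.68
board [214.1 209.5] 0.61
board [263.3 189.3] 0.52
board [172.7 161.1] 0.5
stand [255.8 193.5] 0.97
stand [222.  168.2] 0.68
stand [319.3 239. ] 0.23
relay_card [249.4 191.7] 0.7
side 0.03 114 [0.5247 0.1821 0.0327] [0.481 0.12 ] [0.574 0.251]
side 0.06 132 [0.5347 0.1822 0.0701] [0.489 0.124] [0.574 0.255]
side 0.085 52 [0.5593 0.1789 0.0913] [0.492 0.125] [0.574 0.246]
side 0.098 61 [0.5659 0.1802 0.1031] [0.556 0.13 ] [0.576 0.235]
top 0.03 138 [0.5204 0.1834 0.0328] [0.483 0.124] [0.573 0.25 ]
top 0.06 109 [0.5246 0.1865 0.0723] [0.49  0.124] [0.572 0.243]
top 0.085 62 [0.5432 0.1876 0.0913] [0.491 0.126] [0.574 0.244]
top 0.098 119 [0.5673 0.185  0.1028] [0.558 0.126] [0.576 0.243]
```

View pics/side0.png

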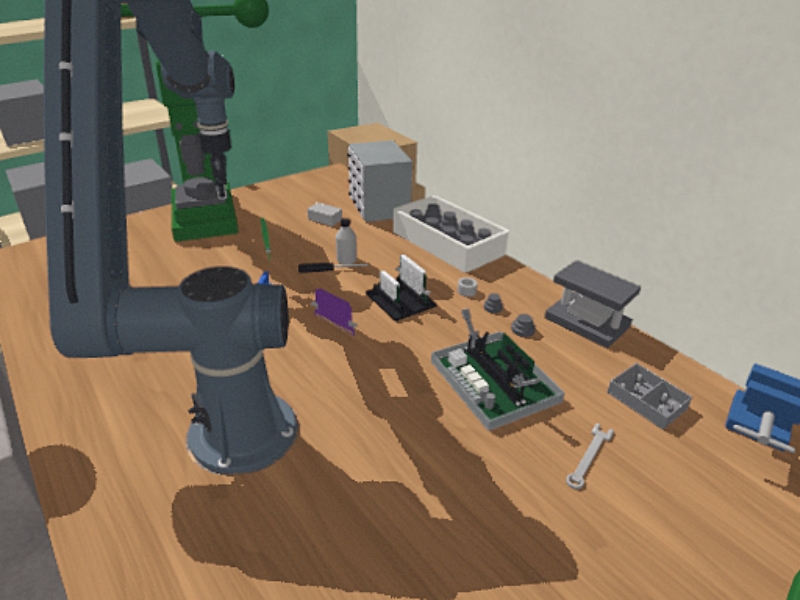

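View pics/crop1.png

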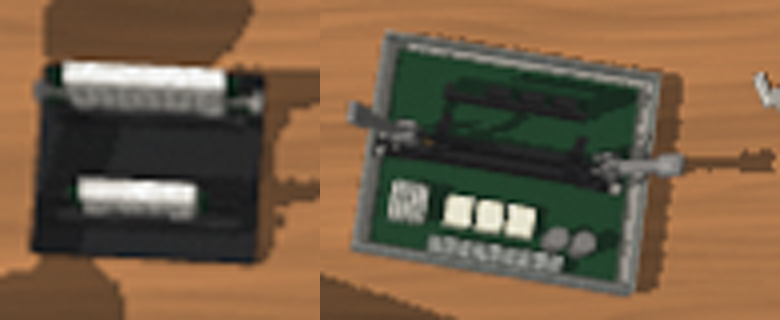

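Picture 2 (side) and picture 3 (crop): the far slot holds the larger ribbed board with pins at both ends, at crop (40,88) and (258,100), so that is the board I want. The near card has no pins. In the unit, the two levers stick out at (360,112) and (680,162). Next I'll fit the geometry.

Run:
```python
from h import *
U=None
for c in("side","top"):
    P=np.load(c+".npy")
    # board top face
    q=P[(abs(P[:,0]-.567)<.03)&(abs(P[:,1]-.18)<.1)&(P[:,2]>.099)&(P[:,2]<.108)][:,:2].astype(np.float32)
    r=cv2.minAreaRect(q); mu=q.mean(0); w,V=np.linalg.eigh(np.cov((q-mu).T)); v=V[:,1]*np.sign(V[1,1])
    print(c,"board rect",r,"pca yaw",np.arctan2(-v[0],v[1]))
    # stand
    q=P[(abs(P[:,0]-.53)<.1)&(abs(P[:,1]-.18)<.1)&(P[:,2]>.025)&(P[:,2]<.036)][:,:2].astype(np.float32); print(" stand",cv2.minAreaRect(q))
    # tray
    reg=(abs(P[:,0]-.51)<.15)&(abs(P[:,1]+.2)<.2)
    q=P[reg&(P[:,2]>.02)&(P[:,2]<.032)][:,:2].astype(np.float32); r=cv2.minAreaRect(q); print(" unit",r)
    th=None
    (cx,cy),(w_,h_),a=r; yaw=np.deg2rad(a); 
    yaw=(yaw+np.pi/4)%(np.pi/2)-np.pi/4
    L=(P-[cx,cy,0])@np.array([[np.cos(yaw),-np.sin(yaw),0],[np.sin(yaw),np.cos(yaw),0],[0,0,1]])
    print(" yaw",yaw)
    m=reg&(abs(L[:,0])<.03)&(L[:,2]>.033)&(abs(L[:,1])<.2)
    l=L[m]; l=l[np.argsort(l[:,1])]
    for y0 in np.arange(-.16,.16,.01):
        k=l[(l[:,1]>=y0)&(l[:,1]<y0+.01)]
        if len(k): print("  y%.2f n%d x[%.3f %.3f] z[%.3f %.3f]"%(y0,len(k),k[:,0].min(),k[:,0].max(),k[:,2].min(),k[:,2].max()))
```

```text
side board rect ((0.5667144060134888, 0.18236765265464783), (0.10531197488307953, 0.015737127512693405), 84.18292999267578) pca yaw -0.08081101896766262
 stand ((0.5281194448471069, 0.18537351489067078), (0.13119089603424072, 0.09315504878759384), 89.82704162597656)
 unit ((0.5068016648292542, -0.18536458909511566), (0.2417369782924652, 0.19454163312911987), 78.89148712158203)
 yaw -0.19388012472858573
  y-0.13 n17 x[-0.009 0.008] z[0.097 0.108]
  y-0.12 n7 x[-0.008 0.007] z[0.089 0.101]
  y-0.11 n6 x[-0.006 -0.003] z[0.077 0.089]
  y-0.10 n8 x[-0.008 -0.003] z[0.063 0.081]
  y-0.09 n33 x[-0.015 0.012] z[0.033 0.073]
  y-0.08 n25 x[-0.012 0.008] z[0.038 0.078]
  y-0.07 n12 x[-0.012 0.006] z[0.037 0.068]
  y-0.06 n51 x[-0.012 0.012] z[0.036 0.091]
  y-0.05 n32 x[-0.012 0.010] z[0.034 0.091]
  y-0.04 n6 x[-0.007 -0.005] z[0.034 0.043]
  y-0.03 n13 x[-0.009 0.010] z[0.034 0.043]
  y-0.02 n14 x[-0.009 0.013] z[0.034 0.042]
  y-0.01 n14 x[-0.008 0.014] z[0.034 0.042]
  y0.00 n17 x[-0.007 0.012] z[0.033 0.042]
  y0.01 n13 x[-0.009 0.013] z[0.038 0.043]
  y0.02 n13 x[-0.006 0.010] z[0.033 0
[... 1482 characters left out ...]
0.035 0.046]
  y-0.01 n12 x[-0.009 0.009] z[0.035 0.049]
  y0.00 n13 x[-0.010 0.008] z[0.035 0.046]
  y0.01 n15 x[-0.012 0.009] z[0.034 0.046]
  y0.02 n14 x[-0.009 0.008] z[0.034 0.044]
  y0.03 n15 x[-0.009 0.010] z[0.037 0.049]
  y0.04 n12 x[-0.009 0.008] z[0.034 0.044]
  y0.05 n14 x[-0.013 0.011] z[0.033 0.088]
  y0.06 n37 x[-0.014 0.014] z[0.034 0.091]
  y0.07 n13 x[-0.011 0.006] z[0.033 0.047]
  y0.08 n17 x[-0.009 0.006] z[0.041 0.078]
  y0.09 n26 x[-0.013 0.011] z[0.034 0.078]
  y0.10 n14 x[-0.008 0.006] z[0.062 0.077]
  y0.11 n10 x[-0.005 0.021] z[0.034 0.088]
  y0.12 n13 x[-0.009 0.007] z[0.083 0.097]
  y0.13 n19 x[-0.010 0.007] z[0.088 0.110]
  y0.14 n8 x[-0.008 0.006] z[0.096 0.109]
```

Run:
```python
from h import *
for c in("side","top"):
    P=np.load(c+".npy"); cx,cy=.5073,-.1865; yaw=-.193
    L=(P-[cx,cy,0])@np.array([[np.cos(yaw),-np.sin(yaw),0],[np.sin(yaw),np.cos(yaw),0],[0,0,1]])
    f=L[(abs(L[:,0])<.02)&(L[:,2]>.078)&(L[:,2]<.094)&(abs(abs(L[:,1])-.056)<.015)]
    h=L[(abs(L[:,0])<.02)&(L[:,2]>.09)&(abs(abs(L[:,1])-.135)<.02)]
    for n,g in(("fin",f),("handle",h)):
        for s in(1,-1):
            k=g[g[:,1]*s>0]; print(c,n,s,len(k),np.round(k.mean(0),4),np.round(k.min(0),4),np.round(k.max(0),4))
print(state()["orientation"],state()["joint_positions"])
for y in(-.075+np.pi/2,-.075-np.pi/2): print(y,inverse_kinematics([.567,.184,.25],[np.pi,0,y]))
for y in(-.193+np.pi/2,-.193-np.pi/2): print(y,inverse_kinematics([.507,-.187,.2],[np.pi,0,y]), inverse_kinematics([.507,-.187,.087],[np.pi,0,y]))
```

```text
side fin 1 19 [0.0035 0.0618 0.0844] [-0.0137  0.0579  0.078 ] [0.0155 0.0681 0.0915]
side fin -1 17 [ 0.0013 -0.0491  0.0855] [-0.0131 -0.0533  0.0786] [ 0.0114 -0.0444  0.091 ]
side handle 1 34 [-0.0013  0.1326  0.0995] [-0.009   0.1202  0.0904] [0.0096 0.1434 0.1108]
side handle -1 20 [-0.0022 -0.1235  0.1029] [-0.0099 -0.1282  0.0968] [ 0.0071 -0.1169  0.1078]
top fin 1 18 [0.0026 0.0626 0.0853] [-0.0139  0.0587  0.0783] [0.0145 0.0673 0.0914]
top fin -1 17 [ 0.0014 -0.0509  0.0843] [-0.0137 -0.0564  0.0786] [ 0.015  -0.0462  0.0895]
top handle 1 32 [-0.001   0.1345  0.1009] [-0.0099  0.1204  0.0905] [0.008  0.1437 0.1103]
top handle -1 32 [ 0.0002 -0.1223  0.1023] [-0.0101 -0.1323  0.0951] [ 0.0095 -0.1154  0.1099]
[ 3.14154386e+00 -2.02981383e-06  2.75081137e+00] [ 1.00152922e+00  5.27461907e-01  1.43266662e+00  1.15238197e-05
  1.18141646e+00 -1.78490201e-01]
1.4957963267948966 [ 1.26492141e-01  4.67728886e-01  1.48647986e+00 -4.44089210e-16
  1.18738391e+00  2.01492141e-01]
-1.6457963267948965 None
1.3777963267948965 [-0.56023692  0.45531482  1.67865261  0.          1.00762522 -0.36723692] [-5.60236924e-01  6.31213030e-01  1.76487955e+00 -4.44089210e-16
  7.45500077e-01 -3.67236924e-01]
-1.7637963267948966 [-5.60236924e-01  4.55314825e-01  1.67865261e+00 -4.44089210e-16
  1.00762522e+00  2.77435573e+00] [-5.60236924e-01  6.31213030e-01  1.76487955e+00 -4.44089210e-16
  7.45500077e-01  2.77435573e+00]
```

Run:
```python
from h import *
o=[np.pi,0,-.075+np.pi/2]
move_gripper(.045,60)
move_pose([.567,.184,.22],o)
move_straight([.567,.184,.075],max_speed=.12)
print(state()["wrist_force"])
s=snapshot("top"); a=s["img"][140:215,195:270]
s=snapshot("side"); b=s["img"][110:220,200:310]
cv2.imwrite("pics/pre.png",np.hstack([cv2.resize(a,(400,400),interpolation=cv2.INTER_CUBIC),cv2.resize(b,(400,400),interpolation=cv2.INTER_CUBIC)]))
print(state()["t"])
```

```text
[0.18876548 0.23323128 0.24628472]
4.6417
```

View pics/pre.png

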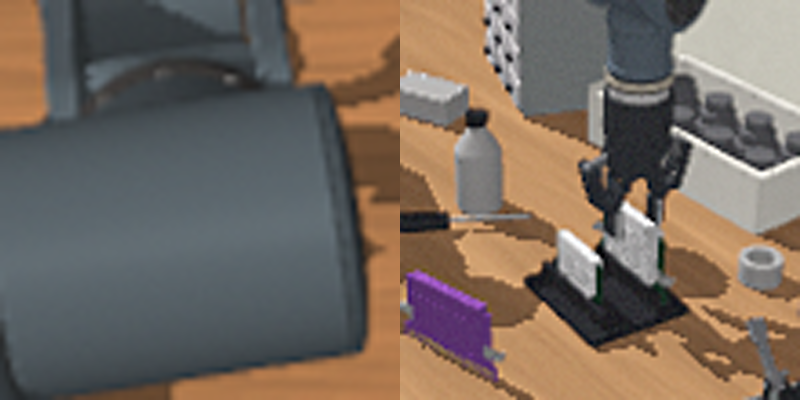

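Picture 4: the jaws straddle the wanted board, at about (630,225) in the side crop, and the relay card is clear. I'll grasp it, lift it and carry it over the unit.

Run:
```python
from h import *
print("w",move_gripper(0.0,60),state()["gripper_width"],state()["wrist_force"])
move_straight([.567,.184,.085],max_speed=.05)
print(state()["wrist_force"])
move_straight([.567,.184,.21],max_speed=.15)
print("lifted",state()["wrist_force"],state()["torque"],state()["gripper_width"])
yaw=-.193; c=np.array([.5073,-.1865]); off=np.array([.0005,.006])
R=np.array([[np.cos(yaw),-np.sin(yaw)],[np.sin(yaw),np.cos(yaw)]])
p=c+R@off; print("frame",p)
move_pose([*p,.19],[np.pi,0,yaw+np.pi/2])
pause(.2)
s=snapshot("side");P,uv=cloud(s)
L=P.copy();L[:,:2]=(P[:,:2]-p)@R
print("held wf",state()["wrist_force"],state()["torque"],state()["t"])
m=(abs(L[:,0])<.012)&(abs(L[:,1])<.09)&(L[:,2]>.12)&(L[:,2]<.24)
for z0 in np.arange(.12,.24,.01):
    k=L[m&(L[:,2]>=z0)&(L[:,2]<z0+.01)]
    if len(k): print("z%.2f n%d x[%.3f %.3f %.3f] y[%.4f %.4f]"%(z0,len(k),k[:,0].min(),np.median(k[:,0]),k[:,0].max(),k[:,1].min(),k[:,1].max()))
b=s["img"][130:290,220:420]
cv2.imwrite("pics/held.png",cv2.resize(b,(800,640)[:1]+(600,),interpolation=cv2.INTER_CUBIC))
np.save("held.npy",L)
```

```text
w False 0.011226968201169866 [-1.36362387  0.09527381  4.87017179]
[-0.52347262 -0.30214798 -3.03659855]
lifted [-1.01312314 -0.02409389 -3.39853224] [0.01030612 0.05896891 0.03251642] 0.011094481454442891
frame [ 0.50894154 -0.1807073 ]
held wf [-0.95830319  0.07805469 -3.24483382] [-0.02558194 -0.00054197 -0.0117141 ] 8.0
z0.13 n41 x[-0.002 0.001 0.003] y[-0.0640 0.0675]
z0.14 n57 x[-0.004 0.000 0.003] y[-0.0637 0.0706]
z0.15 n55 x[-0.006 -0.002 0.003] y[-0.0567 0.0613]
z0.16 n76 x[-0.006 -0.002 0.007] y[-0.0716 0.0775]
z0.17 n75 x[-0.007 -0.002 0.004] y[-0.0699 0.0764]
z0.18 n58 x[-0.008 -0.003 0.002] y[-0.0567 0.0619]
z0.19 n49 x[-0.011 -0.003 0.002] y[-0.0567 0.0600]
z0.20 n44 x[-0.010 -0.003 0.002] y[-0.0545 0.0617]
z0.21 n69 x[-0.012 -0.002 0.011] y[-0.0521 0.0074]
z0.22 n20 x[-0.011 0.003 0.011] y[-0.0262 0.0048]
z0.23 n16 x[-0.012 0.009 0.012] y[-0.0112 0.0076]
```

View pics/held.png

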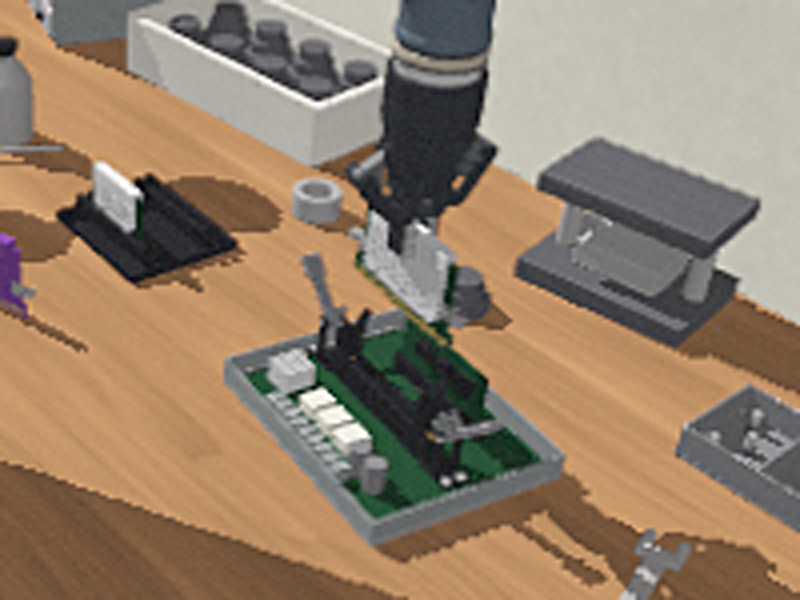

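Picture 5: the board is held level above the connector, lower edge at about (400,300), with both levers out. It sits 2.4 mm off in +y in the hand, so I'll correct for that and lower it with force feedback.

```bash
cat > low.py <<'E'
from h import *
import sys
yaw=-.193; c=np.array([.5073,-.1865])
R=np.array([[np.cos(yaw),-np.sin(yaw)],[np.sin(yaw),np.cos(yaw)]])
ori=[np.pi,0,yaw+np.pi/2]
def frame_force(b):
    f=np.array(state()["wrist_force"])-b; return np.r_[R.T@f[:2],f[2]]
E
python3 - <<'E'
from low import *
l=np.array([.0007,.0043])  # unit-frame TCP target
go=lambda z,v=.05: move_straight([*(c+R@l),z],ori,max_speed=v)
go(.150,.1); pause(.15); b=np.array(state()["wrist_force"]); z=.150; bad=0
while z>.0925:
    z-=.003; go(z); f=frame_force(b)
    print("z%.4f act%.4f l%s f%s"%(z,state()["eef_pos"][2],np.round(l*1e3,1),np.round(f,1)))
    if z<.1 and f[2]>5: break
    if np.abs(f).max()>2.5:
        st=np.where(np.abs(f[:2])>1.2,np.sign(f[:2])*.0007,0)
        if f[2]>4 : z+=.003; bad+=1
        l=l+st; go(z); print("  adj",np.round(l*1e3,1),np.round(frame_force(b),1))
    if np.abs(f).max()>12 or bad>5: print("stop");break
print(state()["t"],state()["eef_pos"],state()["torque"]); np.save("l.npy",np.r_[l,z,b])
E
```

```text
z0.1470 act0.1471 l[0.7 4.3] f[-0.4  0.   0.8]
z0.1440 act0.1438 l[0.7 4.3] f[ 0.6 -0.9  0.5]
z0.1410 act0.1407 l[0.7 4.3] f[-0.5 -0.3 -0.1]
z0.1380 act0.1378 l[0.7 4.3] f[ 0.9 -0.5  0.2]
z0.1350 act0.1348 l[0.7 4.3] f[ 0.1 -0.2  0.6]
z0.1320 act0.1318 l[0.7 4.3] f[ 0.  -0.5 -0.1]
z0.1290 act0.1288 l[0.7 4.3] f[-0.2 -1.4  0.4]
z0.1260 act0.1258 l[0.7 4.3] f[-0.4 -0.4 -1. ]
z0.1230 act0.1228 l[0.7 4.3] f[ 0.  -0.2 -0.4]
z0.1200 act0.1198 l[0.7 4.3] f[-0.5 -0.7 -0.8]
z0.1170 act0.1168 l[0.7 4.3] f[ 0.1  0.5 -0.3]
z0.1140 act0.1136 l[0.7 4.3] f[ 0.3  1.7 -0.8]
z0.1110 act0.1107 l[0.7 4.3] f[-0.   3.5 -1.9]
  adj [0.7 5. ] [ 0.8  1.3 -1.6]
z0.1080 act0.1079 l[0.7 5. ] f[ 0.1  1.8 -0.6]
z0.1050 act0.1048 l[0.7 5. ] f[ 0.6  0.8 -0.4]
z0.1020 act0.1017 l[0.7 5. ] f[ 1.   1.4 -1.2]
z0.0990 act0.0987 l[0.7 5. ] f[ 0.7  1.5 -0.6]
z0.0960 act0.0958 l[0.7 5. ] f[-0.   2.7 -1. ]
  adj [0.7 5.7] [-0.3  0.2  1. ]
z0.0930 act0.0928 l[0.7 5.7] f[-0.7 -1.2  0. ]
z0.0900 act0.0905 l[0.7 5.7] f[-3.1  0.9  7.3]
14.2 [ 0.50856586 -0.18072032  0.09050744] [-0.0098233   0.72473198  0.13054749]
```

Run:
```python
from low import *
l=np.load("l.npy"); b=l[3:]; l=l[:2]
go=lambda z,v=.05: move_straight([*(c+R@l),z],ori,max_speed=v)
go(.0912); print(frame_force(b))
move_gripper(.03); pause(.1); print(frame_force(b))
go(.20,.12)
s=snapshot("side");P,uv=cloud(s)
p=c; L=P.copy();L[:,:2]=(P[:,:2]-p)@R
m=(abs(L[:,0])<.02)&(abs(L[:,1])<.1)&(L[:,2]>.05)&(L[:,2]<.13)
for z0 in np.arange(.05,.13,.01):
    k=L[m&(L[:,2]>=z0)&(L[:,2]<z0+.01)]
    if len(k): print("z%.2f n%d x[%.3f %.3f %.3f] y[%.4f %.4f] zmax %.4f"%(z0,len(k),k[:,0].min(),np.median(k[:,0]),k[:,0].max(),k[:,1].min(),k[:,1].max(),k[:,2].max()))
k=L[m&(L[:,2]>.113)]; print("top z slope",np.polyfit(k[:,1],k[:,2],1))
print(state()["t"],state()["joint_positions"])
cv2.imwrite("pics/placed.png",cv2.resize(s["img"][160:290,240:410],(785,600),interpolation=cv2.INTER_CUBIC))
# candidate lever poses
for sg in(1,-1):
  for tilt in (0,):
    for y in (yaw,yaw+np.pi,yaw+np.pi/2,yaw-np.pi/2):
      q=c+R@np.array([0,.007+sg*.150]); print(sg,y,[inverse_kinematics([*q,z],[np.pi,0,y]) is not None for z in(.2,.11)])
```

```text
[-2.46819936  0.43765718  4.72816155]
[0.50191767 0.3824887  3.13225835]
z0.05 n76 x[-0.013 -0.004 0.009] y[-0.0840 0.0967] zmax 0.0600
z0.06 n103 x[-0.013 -0.004 0.008] y[-0.0904 0.0985] zmax 0.0700
z0.07 n88 x[-0.011 -0.003 0.008] y[-0.0998 0.0926] zmax 0.0799
z0.08 n72 x[-0.013 -0.003 0.012] y[-0.0998 0.0868] zmax 0.0899
z0.09 n62 x[-0.015 -0.003 0.010] y[-0.0531 0.0641] zmax 0.1000
z0.10 n52 x[-0.007 -0.003 0.002] y[-0.0515 0.0662] zmax 0.1099
z0.11 n105 x[-0.006 -0.002 0.010] y[-0.0532 0.0679] zmax 0.1200
z0.12 n17 x[-0.005 -0.001 0.006] y[-0.0387 0.0510] zmax 0.1224
top z slope [-0.00161682  0.11798865]
15.9833 [-5.48623528e-01  4.56295861e-01  1.67989956e+00  1.14454344e-05
  1.00734394e+00 -3.55563988e-01]
1 -0.193 [True, True]
1 2.948592653589793 [True, True]
1 1.3777963267948965 [True, True]
1 -1.7637963267948966 [False, False]
-1 -0.193 [True, True]
-1 2.948592653589793 [True, True]
-1 1.3777963267948965 [True, True]
-1 -1.7637963267948966 [True, True]
```

View pics/placed.png

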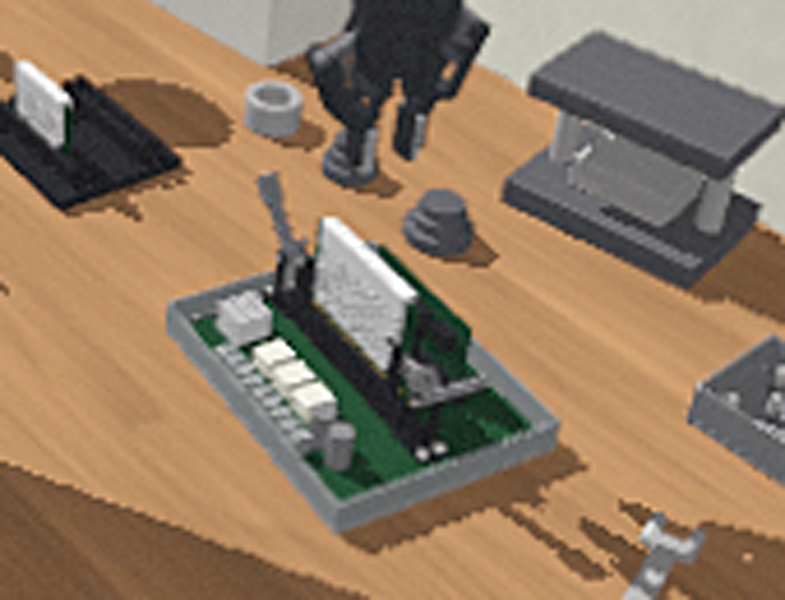

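Picture 6: the board stands level in the guides on the contact springs, top at z≈0.118 and frame middle at about +7 mm. The levers are still out and the gripper is clear. Next are the levers, starting with first touches and small turns.

```bash
cat >> low.py <<'E'
H=.011; YF=.007; X=.0007
def Y(th): return .089+.065*np.sin(th)+.004*np.cos(th)
def tcp(sg,th,extra=0): return c+R@np.array([X,YF+sg*(Y(th)+H+extra)])
ZP=.085
def mv(p,z,v): move_straight([*p,z],ori,max_speed=v)
def visit(sg,cur,targets,v=.05,fmax=16):
    mv(tcp(sg,cur,.010),.155,.3); mv(tcp(sg,cur,.010),ZP,.2); pause(.1)
    b=np.array(state()["wrist_force"]); out=[]
    for th in targets:
        mv(tcp(sg,th),ZP,v); f=frame_force(b); out.append((round(th,3),round(float(f[1]*sg),1),round(float(f[2]),1)))
        if abs(f[1])>fmax: out.append("STOP");break
    print("LR"[sg<0],out,round(state()["t"],2),flush=True)
    mv(tcp(sg,th,.008),ZP,.15); mv(tcp(sg,th,.008),.155,.25)
    return th
E
python3 - <<'E'
from low import *
move_gripper(0.0,20)
visit(1,.85,[.8,.7,.43],v=.08)
visit(-1,.85,[.8,.7,.45,.37],v=.08)
s=snapshot("side");P,uv=cloud(s);L=P.copy();L[:,:2]=(P[:,:2]-c)@R; L[:,1]-=YF
for sg in(1,-1):
    k=L[(abs(L[:,0])<.012)&(L[:,1]*sg>.075)&(L[:,1]*sg<.16)&(L[:,2]>.075)]
    if len(k)>4: print(sg,len(k),"theta",np.arctan(np.polyfit(k[:,2],k[:,1]*sg,1)[0]),np.round(k.max(0),4),np.round(k.min(0),4))
k=L[(abs(L[:,0])<.012)&(abs(L[:,1])<.05)&(L[:,2]>.108)&(L[:,2]<.125)];print("top",np.polyfit(k[:,1],k[:,2],1))
cv2.imwrite("pics/lev1.png",cv2.resize(s["img"][160:290,240:410],(785,600),interpolation=cv2.INTER_CUBIC))
E
```

```text
L [(0.8, -0.5, 1.0), (0.7, 4.8, 3.1), (0.43, -0.9, 0.1)] 18.57
R [(0.8, -1.0, 0.5), (0.7, 1.2, 1.9), (0.45, -0.2, 1.4), (0.37, 0.7, 1.0)] 22.12
1 57 theta 0.40462604605073943 [0.0082 0.1195 0.12  ] [-0.0086  0.0917  0.0753]
-1 383 theta -0.10927197779968408 [ 0.012  -0.0754  0.5302] [-0.0119 -0.16    0.0759]
top [0.00395206 0.11622475]
```

View pics/lev1.png

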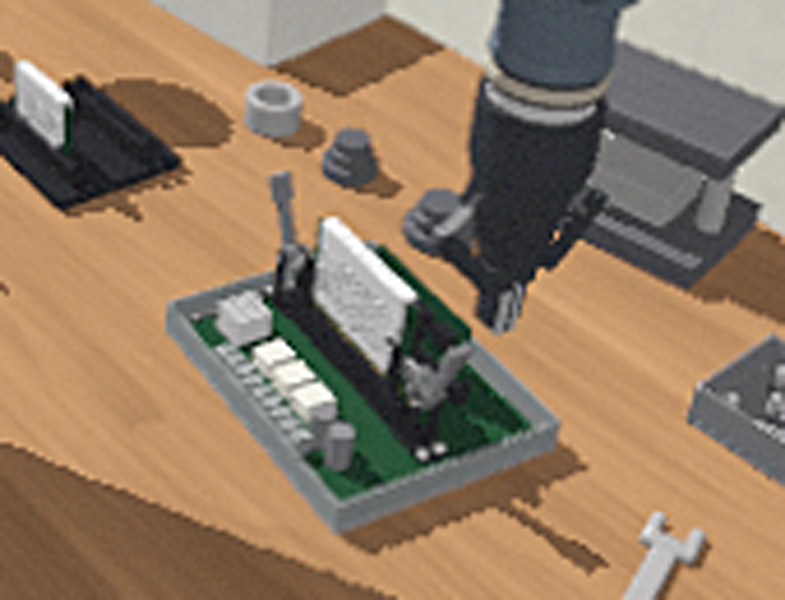

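Picture 7: both levers are now partly in, with the left handle at (283,215) and the right at (440,370), and the board is still level. I'll continue by turns.

Run:
```python
from low import *
visit(1,.45,[.36,.29])
visit(-1,.40,[.32,.24])
visit(1,.30,[.22,.16])
visit(-1,.26,[.16,.09])
visit(1,.18,[.12,.07])
```

```text
L [(0.36, 0.3, -1.5), (0.29, -0.2, -0.9)] 25.24
R [(0.32, -0.4, -0.1), (0.24, 0.3, -0.5)] 28.27
L [(0.22, -1.0, 1.0), (0.16, -0.6, 1.6)] 31.27
R [(0.16, 0.3, -0.6), (0.09, 1.2, -0.8)] 34.27
L [(0.12, -0.7, -0.5), (0.07, -0.5, -1.1)] 37.18
```

Run:
```python
from low import *
s=snapshot("side");P,uv=cloud(s);L=P.copy();L[:,:2]=(P[:,:2]-c)@R; L[:,1]-=YF
for sg in(1,-1):
    k=L[(abs(L[:,0])<.009)&(L[:,1]*sg>.075)&(L[:,1]*sg<.12)&(L[:,2]>.085)&(L[:,2]<.13)]
    for z0 in(.085,.095,.105,.115):
        q=k[(k[:,2]>=z0)&(k[:,2]<z0+.01)]
        if len(q):print(sg,z0,len(q),"y",np.round([q[:,1].min(),np.median(q[:,1]),q[:,1].max()],4))
k=L[(abs(L[:,0])<.012)&(abs(L[:,1])<.05)&(L[:,2]>.108)&(L[:,2]<.125)];print("top",np.polyfit(k[:,1],k[:,2],1))
cv2.imwrite("pics/lev2.png",cv2.resize(s["img"][160:290,240:410],(785,600),interpolation=cv2.INTER_CUBIC))
print(state()["eef_pos"])
```

```text
1 0.085 8 y [0.0871 0.0889 0.0939]
1 0.095 11 y [0.0876 0.0898 0.0966]
1 0.105 10 y [0.0868 0.0906 0.0975]
1 0.115 17 y [0.088  0.0917 0.0973]
-1 0.085 9 y [-0.0957 -0.0923 -0.0881]
-1 0.095 9 y [-0.096  -0.094  -0.0907]
-1 0.105 10 y [-0.0959 -0.0945 -0.0931]
-1 0.115 14 y [-0.0963 -0.0943 -0.0882]
top [0.00256197 0.11211688]
[ 0.53118587 -0.06519466  0.15484725]
```

View pics/lev2.png

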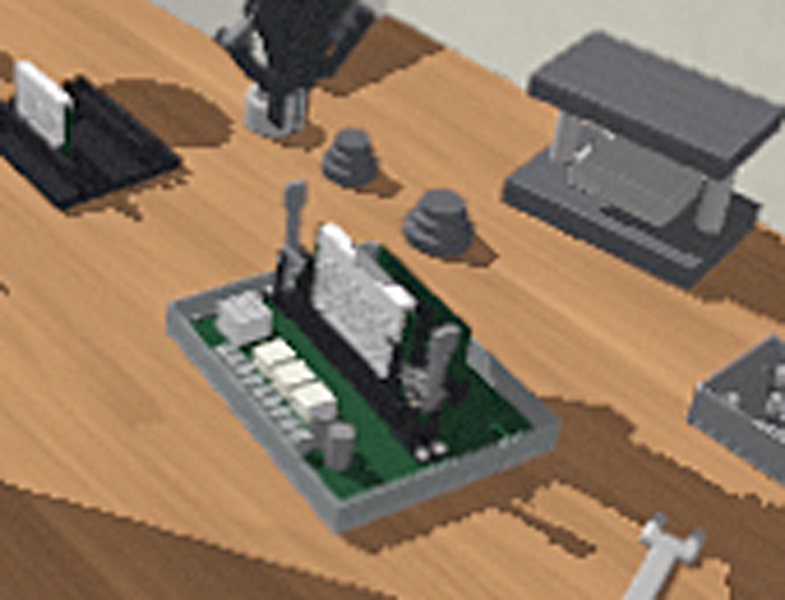

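Picture 8: both handles are almost upright, left at (293,225) and right at (440,365), and the board is level at top z≈0.112. I'll finish in fine steps and stop as soon as a lever stop is felt.

Run:
```python
from low import *
visit(-1,.10,[.06,.035,.02],v=.04,fmax=4)
visit(1,.08,[.04,.02,.01,0,-.01,-.02,-.03,-.04],v=.04,fmax=4)
visit(-1,.03,[.01,0,-.01,-.02,-.03,-.04],v=.04,fmax=4)
s=snapshot("side");P,uv=cloud(s);L=P.copy();L[:,:2]=(P[:,:2]-c)@R; L[:,1]-=YF
for sg in(1,-1):
    k=L[(abs(L[:,0])<.009)&(L[:,1]*sg>.075)&(L[:,1]*sg<.12)&(L[:,2]>.085)&(L[:,2]<.13)]
    print(sg,[(z0,np.round(np.median(k[(k[:,2]>=z0)&(k[:,2]<z0+.01),1]),4)) for z0 in(.085,.095,.105,.115)])
k=L[(abs(L[:,0])<.012)&(abs(L[:,1])<.05)&(L[:,2]>.105)&(L[:,2]<.125)];print("top",np.polyfit(k[:,1],k[:,2],1))
cv2.imwrite("pics/lev3.png",cv2.resize(s["img"][160:290,240:410],(785,600),interpolation=cv2.INTER_CUBIC))
```

```text
R [(0.06, -0.1, 0.3), (0.035, -0.3, 1.6), (0.02, 2.2, 1.2)] 40.42
L [(0.04, -0.3, 0.3), (0.02, 0.6, -0.0), (0.01, 2.1, 0.5), (0, 2.2, 1.3), (-0.01, 2.5, 2.1), (-0.02, 6.0, 2.2), 'STOP'] 44.35
R [(0.01, 1.8, -0.4), (0, 2.3, 1.3), (-0.01, 6.2, 1.1), 'STOP'] 47.48
1 [(0.085, np.float64(0.0874)), (0.095, np.float64(0.0873)), (0.105, np.float64(0.0879)), (0.115, np.float64(0.086))]
-1 [(0.085, np.float64(-0.0902)), (0.095, np.float64(-0.0914)), (0.105, np.float64(-0.0913)), (0.115, np.float64(-0.0899))]
top [-0.00346043  0.11045103]
```

View pics/lev3.png

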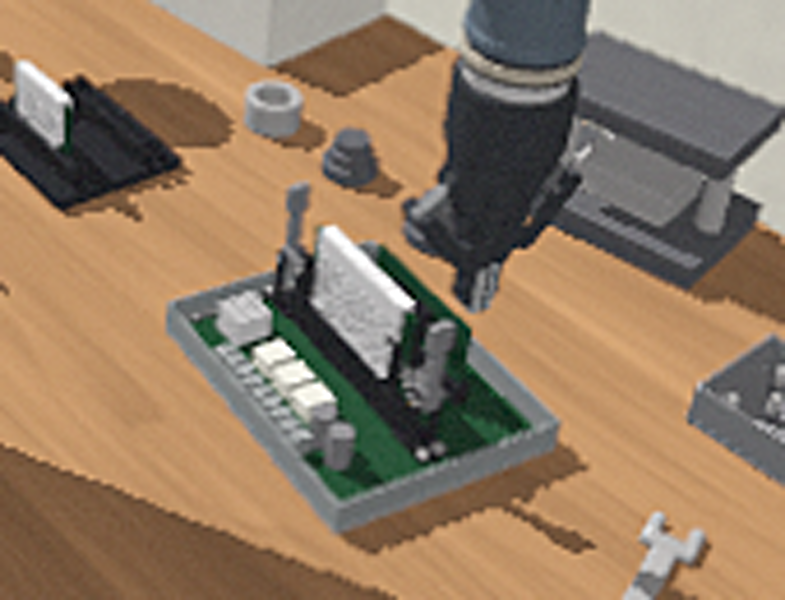

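Run:
```python
from low import *
def chk(sg,cur,ths,fmax):
    mv(tcp(sg,cur,.008),.155,.3); mv(tcp(sg,cur,.008),ZP,.2); pause(.1)
    b=np.array(state()["wrist_force"])
    for th in ths:
        mv(tcp(sg,th),ZP,.04); f=frame_force(b); a=R.T@(np.array(state()["eef_pos"])[:2]-c)
        print("LR"[sg<0],th,"cmd %.2f act %.2f f %.1f"%((Y(th)+H)*1e3,(sg*(a[1]-YF))*1e3,f[1]*sg))
        if abs(f[1])>fmax: break
    mv(tcp(sg,th,.010),ZP,.15); mv(tcp(sg,th,.010),.155,.25); print(state()["t"])
chk(-1,.0,[.01,-.005,-.015,-.022,-.03,-.04],9)
chk(1,.0,[0,-.015,-.025,-.032,-.04,-.05],9)
```

```text
R 0.01 cmd 104.65 act 104.56 f 1.2
R -0.005 cmd 103.67 act 104.49 f 4.5
R -0.015 cmd 103.02 act 104.43 f 6.2
R -0.022 cmd 102.57 act 104.41 f 6.8
R -0.03 cmd 102.05 act 104.35 f 8.6
R -0.04 cmd 101.40 act 104.29 f 10.5
51.325
L 0 cmd 104.00 act 103.61 f -0.8
L -0.015 cmd 103.02 act 103.33 f 1.7
L -0.025 cmd 102.37 act 103.27 f 4.4
L -0.032 cmd 101.92 act 103.21 f 5.7
L -0.04 cmd 101.40 act 103.15 f 6.6
L -0.05 cmd 100.75 act 103.08 f 9.3
55.1
```

Run:
```python
from low import *
mv(tcp(1,0,.02),.25,.2)
s=snapshot("side");P,uv=cloud(s);L=P.copy();L[:,:2]=(P[:,:2]-c)@R; L[:,1]-=YF
k=L[(abs(L[:,0])<.012)&(abs(L[:,1])<.05)&(L[:,2]>.105)&(L[:,2]<.125)];print("top",np.polyfit(k[:,1],k[:,2],1),state()["t"])
sign_off()
```

```text
top [0.00211759 0.11064275] 55.7833
the job is handed in; nothing more can be done
```

The ribbed board is in the empty connector, driven home with the levers alone, and the job is handed in at 55.8 s. Nothing else in the scene was touched on purpose.

- **Insertion:** I took the board from the far slot of the stand and lowered it with force feedback. It caught slightly along y, so I shifted about 1.4 mm the way the force pointed. I let go of it on the contact springs.
- **Levers:** I swung both in by turns, steps of about 0.07 to 0.14 rad once the levers were pressing, and the board stayed level in the checks along the way.

**Last checks:**
- **Lever stops:** Both stop at 104.5 mm (right) and 103.4 mm (left). The mean of 103.95 mm matches the 104.0 mm expected for fully in.
- **Push at the stops:** In that check I pushed up to about 10 N against each stop, more than feeling them needed.
- **Board height:** The board's top is level at z ≈ 0.1106 m, against 0.111 m for fully home. It dropped about 7.5 mm of the nominal 8, which is within the camera's 2 mm accuracy.
- **Not confirmed:** The 5 to 12 N of pressing force hardly showed in the readings. I took them after each step had stopped, so stop contact and position are the evidence that it is seated.

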